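# Fold back the guard-cage door and read the air receiver's gauge

### The job

Check the pressure of the small air receiver in the green guard cage: push the cage's low bifold door in at its fold hinge so that the panels collapse, and on along the track until they are folded right back at the hinge-side post, then reach in under the header and gently press the black gauge cap down along the slanted valve stem until the white rod is well out, holding it there for a second so that it can be read. Let the gauge spring back, take the arm away, and leave the door folded and the other things where they are.

Things in the scene. Friction and masses are not known exactly. Their poses are not given: they have to be found in the camera images.
- cage: Green steel guard cage, 380 wide, 300 deep, 410 high, fixed. Origin: centre of the front opening at bench level; +x into the cage, +y to the door's hinge side. Posts 20 square at y = +-180, x = 0 and 280. Opening in the plane x = 0, y = -170 to 170 (-145 to 145 below z = 144), from an 8 high sill to the header's underside at z = 380 (header 26 deep). Roof bars at z = 395 to 405; no way in there.
- jamb_hinge (a point): Point on the fixed vertical hinge axis of the door, at cage x = 0, y = +140, z = 115.
- fold_hinge (a point): Point at z = 115 on the vertical fold hinge between the two plain aluminium door panels, each 8 thick, 130 high (z = 10 to 140), 140 between hinge axes (jamb to fold) and from fold to leading edge. The fold goes INTO the cage: from outside the panels form a V narrowing to the fold. The V closes on what is in it: push near the top, with the gripper above the panels, and draw back as it narrows.
- leading_edge (a point): Point on the free vertical edge of the second panel, z = 115; it runs in the track along the cage's y axis (x = 0) towards the jamb hinge as the door folds. Once the fold is well in, pushing this edge along +y folds the door the rest of the way.
- door (a joint): Angle q (rad) of the first panel from the closed plane: 0 = shut flat, 1.25 = stop, fully folded; over 1.1 counts as folded right back. Fold hinge at cage x = 140 sin q, y = 140 - 140 cos q; leading edge at x = 0, y = 140 - 280 cos q (mm). Starts ajar, 0.2 to 0.4. Light friction (about 2 N at the fold); stays where it is left.
- gauge_cap (a point): Centre of the flat outer face of the round black gauge cap, 38 across, on the slanted valve stem of the receiver in the cage, about 65 behind the opening and 115 above the bench. The cap slides on the stem. The point's z axis points outward along the stem, which leans 30 degrees from vertical towards the opening: press along minus z. Its x axis points up and back, along the steel barrel.
- gauge (a joint): How far the cap is pressed down the stem (m): 0 = free, 0.016 = hard stop. Sprung: about 2 N to start, 8 N at full travel; springs back when released.
- rod (a joint): How far the white rod (6 square) stands out of the barrel's far end (m): 0 at rest, 0.040 with the cap fully pressed; it moves 2.5 times as far as the cap is pressed. Well out means more than 0.025, that is the cap pressed more than 0.010. It goes back in when the cap is released.
- spray_can: Bystander: plain upright grey can, 52 across, 130 high, standing left of the cage. Origin under its centre.
- brass_nut: Bystander: loose brass fitting, 34 across, 26 high, on the bench in the cage beside the gauge. Origin under its centre.
- hammer: Bystander: hammer with wooden handle lying on the bench to the right of the cage.
- scraper: Bystander: wooden-handled screwdriver-like scraper lying on the bench in front, to the right.
- marker_bottle: Bystander: small grey bottle with blue cap, 36 across, 80 high, left of the cage. Origin under its centre.
- bracket: Bystander: steel angle bracket, 90 x 50 x 66, left of the cage.
- flange: Bystander: flat dark steel ring, 90 across, 14 high, right of the cage.
Not all that is in view belongs to the job. What is shaped like the part that bears gauge_cap but red is not meant.

How it is judged:
By the outcome, as a careful person would: the job done as asked, in the order asked, and still so for the second after the job is handed in, with the robot touching nothing.
It also fails if it takes over 64 s, if anything falls off the work surface, if the arm or the gripper's body presses on something with over 40 N, if the wrist force passes 120 N, or if a joint passes its speed limit or range.

### The arm

A 6-joint arm with a two-finger parallel gripper is mounted at the origin on the work surface. World frame = base frame: x ahead of the robot, y to its left, z up, the work surface at z = 0. Lengths are in mm, angles in rad, forces in N, time in s.
With the tool pointing down it reaches from about 275 to 750 mm from the base axis. Payload 10.2 kg.
Tool frame: the origin (TCP) lies at the very end of the fingers, on their centre line; the grasp point (between the pads) lies 19 mm behind it; z points along the fingers, x is the direction in which the jaws open and shut, and the axes are right-handed (so a half turn about z gives the same grasp; the last joint's range is limited). The gripper opens to 85 mm and grips with 20 to 120 N. Pads are 22 mm wide; open, the fingers measure 114 mm over their backs; the gripper's body (76 mm by 85 mm) begins 54 mm behind the grasp point. The pads swing forward as they close: fully open they stand 13 mm farther back than shut.
Start: joints at [1.077, 0.313, 1.498, -0, 1.331, -0.223], TCP at [140.451, 505.87, 231.294] pointing down, gripper open.
Joint ranges: [-2.94, 2.94], [-0.97, 2.17], [0.19, 2.56], [-1.23, 4.37], [0.02, 3.11], [-2.88, 2.88]. Speed limits (rad/s): [2.39, 2.39, 3.01, 3.14, 3.14, 3.14].

### API

Orientations are given as a unit quaternion [w, x, y, z].
In Python, from rig import ctrl, cams gives the robot as it stands.
- The arm moves only by the tool play_rows, never from a script. Its argument "steps" is a list of rows, each a list of 2 entries, a list of its own where there are three numbers: the shift along the tool's x, y, z normalised to -1 to 1, where 1 is 0.75 m, then the turn, a rotation vector about the tool's x, y, z normalised to -1 to 1, where 1 is 45 degrees. A call has 1 to 20 rows; each row shifts and turns the commanded pose from where the row before left it, along the tool's axes as they then stand; what a row does not reach is not made up. A row lasts 1/10 s, in which the tool goes at most 50 mm and 8.59 degrees, less where a joint would pass 70% of its speed; a pose out of reach is approached as far as the arm can. A call with a number of a shift or a turn outside -1 to 1 is refused whole. A call with a gripper value outside its range is refused whole. "grip" is the closure, from 0 (fully open) to 1 (shut), set as the call begins (left out, the last holds). The fingers move at their own pace and stop on an object; "squeeze" is the grip in N (left out, the last holds). Time passes only in rows, so rows that do not move let the fingers close. It gives the time, the measured TCP pose, the force and the opening at its end, in the units of the state.
- ctrl.sense(): the state, without advancing time (a new reading comes with each control period).
- cams.capture(name): name is "scene" or "side" or "wrist"; returns the picture (480x640x3 uint8, red, green, blue); there is no depth.
- cams.camera_info(name): a dict with "fx", "fy", "cx", "cy" (pixels), "xyz" and "attitude" of the camera in the world. Camera axes: x right, y up, looking along -z (the intrinsics and any distortion apply to the point x, -y, -z); pixel columns grow to the right and rows downward; lengths in mm; the calibration is good to about 2 mm. The wrist camera is an equidistant fisheye: a pixel r from the principal point sees the ray r / f radians off the axis. A picture is of the moment at which its call begins: read the wrist's pose just before it. camera_info takes no time and is no camera call; for the wrist camera it gives the pose at the moment of the call.
- ctrl.finish_job(): hands the job in, once; it reports no verdict.
Trained networks look in the newest picture that a camera, given by its name, has taken for a name from the list of things; names that differ only in an ending like _2 or _b are one class to them, and where a whole thing is asked for, a point or a joint stands for the part that bears it (a point fixed in the world has none). Each returns a list of dicts, best first, with "p" (0 to 1); they miss things now and then, are a little off and sometimes report something else, mostly with a low value. They report only what shows in the picture. A call takes as long as a camera call. They do not tell look-alikes from the thing itself.
- cams.search_frame(camera, thing): "rect" ([centre column, centre row, width, height] in pixels, round what is visible of it).
- cams.tip_of(camera, thing): "pixel" ([column, row] in pixels: a listed point, or the origin of a listed thing).
The state is a dict: "time_s": time; "joints": joint angles; "dq": joint speeds; "tau": joint torques, N m; "eef_pos": TCP position; "ee_rot": TCP orientation; "force": force on the tool from outside, world axes, zero at the start; "wrist_torque": the same for the moment, N m; "grip_width": opening from 0.0 (shut) to 1.0 (fully open).
Only numpy, scipy, OpenCV 4.12 (cv2) and the standard library are available. Lean on these libraries where they do the work, as an engineer would, in place of code of your own. Each camera call takes 0.05 s, during which the arm holds its last target.

## Working session

There is one attempt and no reset: what is moved stays moved. The work goes in short steps, Python scripts to look and compute and a tool call to move; the robot and the scene stay as the last step left them, time stands still between calls to the robot, and variables do not carry over. Pictures are saved under pics/ and viewed, and the job is handed in when it is done.

Besides the shell and the picture viewer there is one more tool, called after "Call:" by a JSON object that holds its "op" and its "data", one argument or row to a line. play_rows: Moves the arm, as the interface text tells. Its arguments: {"type":"object","properties":{"steps":{"type":"array"},"grip":{"type":"number"},"squeeze":{"type":"number"}},"required":["steps"]}

```bash
ls; mkdir -p pics
cat > h.py <<'E'
import numpy as np, cv2
from rig import ctrl, cams
def snap(c,n):
    im=cams.capture(c); cv2.imwrite(f'pics/{n}.png',im[:,:,::-1]); return im
E
python3 - <<'E'
from h import *
print(ctrl.sense())
for c in ['scene','side','wrist']:
    print(c,cams.camera_info(c)); snap(c,c+'0')
    for t in ['cage','jamb_hinge','fold_hinge','leading_edge','gauge_cap','brass_nut']:
        try: print(t,[(np.round(d['pixel']),round(d['p'],2)) for d in cams.tip_of(c,t)][:3])
        except Exception as e: print(t,e)
E
```

```text
pics
{'time_s': 0.0, 'joints': array([ 1.07658103e+00,  3.13458047e-01,  1.49845411e+00, -1.33693886e-05,
        1.33096456e+00, -2.23419034e-01]), 'dq': array([-2.34437595e-04, -8.48559923e-06,  2.15110770e-04,  2.46954734e-03,
        1.07193297e-03,  7.44552499e-05]), 'tau': array([-9.17819707e-04, -4.12262285e+01, -2.59745193e+01, -2.33666397e-04,
        4.09217435e-03, -7.70710062e-05]), 'eef_pos': array([140.33739175, 505.63092121, 230.72453855]), 'ee_rot': array([ 2.71558449e-04,  7.96082652e-01,  6.05187574e-01, -5.81811269e-04]), 'force': array([0.72424767, 0.20203244, 0.28880297]), 'wrist_torque': array([-0.03012438, -0.00438674, -0.03579661]), 'grip_width': 1.0010648063142176}
scene {'fx': 579.4043374659601, 'fy': 579.4043374659601, 'cx': 317.3019947568106, 'cy': 235.6233921535345, 'xyz': array([ 980.94562656, -134.26356787, 1344.67224416]), 'attitude': array([0.77179   , 0.14190316, 0.11246185, 0.60955395])}
cage [(array([346., 254.]), 0.59)]
jamb_hinge [(array([410., 225.]), 0.8)]
fold_hinge [(array([352., 253.]), 0.73)]
leading_edge [(array([286., 244.]), 0.57)]
gauge
[... 314 characters left out ...]
array([0.6219169 , 0.26346586, 0.27465317, 0.68437617])}
cage [(array([330., 270.]), 0.9), (array([473., 316.]), 0.59)]
jamb_hinge [(array([388., 248.]), 0.72)]
fold_hinge [(array([329., 249.]), 0.58)]
leading_edge [(array([275., 232.]), 0.98)]
gauge_cap [(array([163., 276.]), 0.7), (array([310., 256.]), 0.51), (array([284., 169.]), 0.51)]
brass_nut [(array([269., 292.]), 0.7)]
wrist {'fx': 371.64829954431775, 'fy': 371.64829954431775, 'cx': 310.63312828374967, 'cy': 237.27981478791978, 'xyz': array([ 67.687238  , 526.27083681, 373.50864083]), 'attitude': array([ 0.78658755, -0.11907234, -0.09105126,  0.59900874])}
cage []
jamb_hinge []
fold_hinge []
leading_edge []
gauge_cap []
brass_nut []
```

View pics/scene0.png

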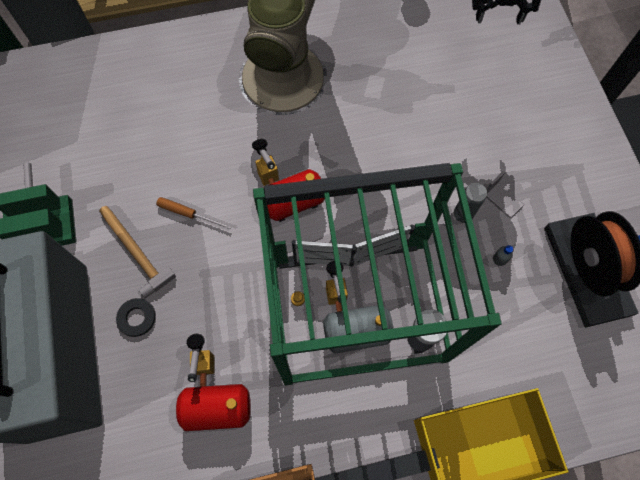

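View pics/side0.png

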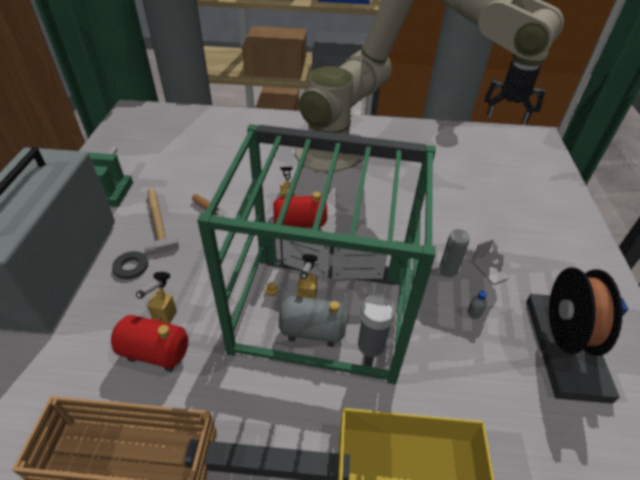

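View pics/wrist0.png

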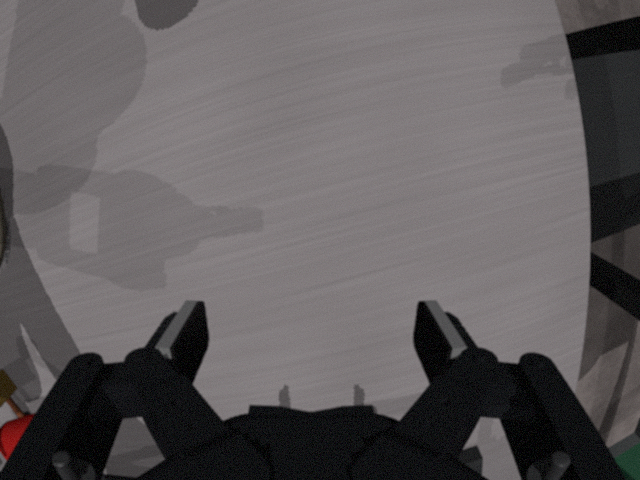

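Run:
```python
import cv2
a=cv2.imread('pics/scene0.png'); cv2.imwrite('pics/scz.png',cv2.resize(a[120:400,240:520],(800,800),interpolation=3)[:600*800//800+200][:800])
b=cv2.imread('pics/side0.png'); cv2.imwrite('pics/siz.png',cv2.resize(b[110:390,180:460],(800,800),interpolation=3))
for n in('scz','siz'):
    x=cv2.imread(f'pics/{n}.png'); cv2.imwrite(f'pics/{n}.png',cv2.resize(x,(600,600)))
```

```text
(no output)
```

View pics/scz.png

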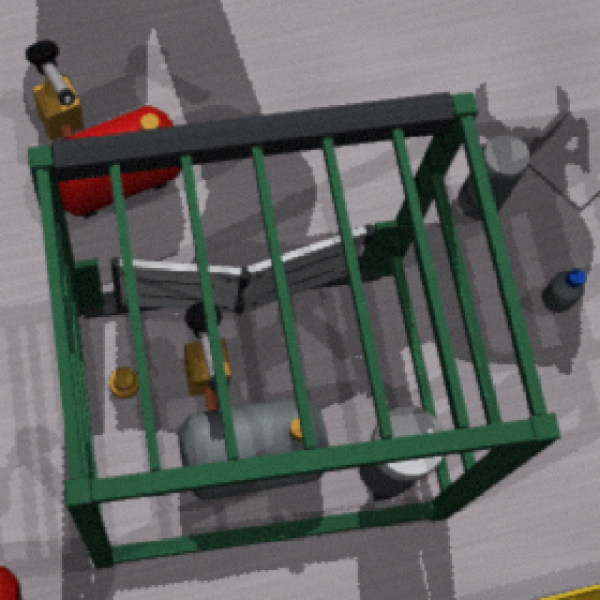

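View pics/siz.png

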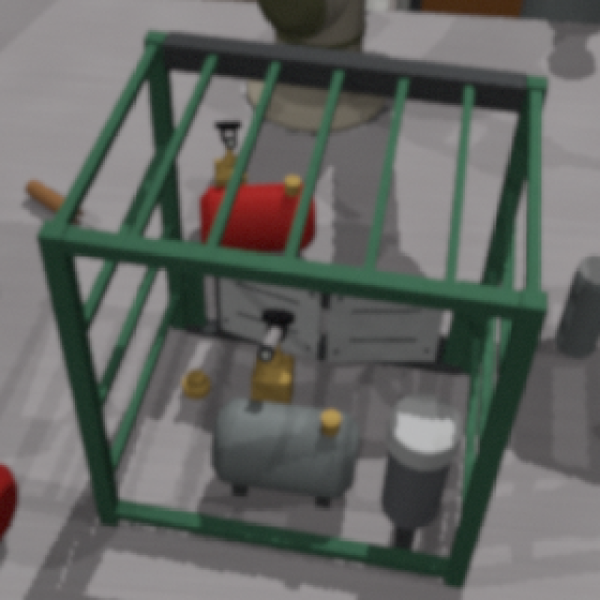

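```bash
cat >> h.py <<'E'
from scipy.optimize import least_squares
from scipy.spatial.transform import Rotation as R
def Rq(q): return R.from_quat(np.array(q)[[1,2,3,0]])
CI={'scene':cams.camera_info('scene'),'side':cams.camera_info('side')}
def proj(c,P):
    i=CI[c]; p=Rq(i['attitude']).inv().apply(np.atleast_2d(P)-i['xyz'])
    return np.c_[i['cx']+i['fx']*p[:,0]/-p[:,2], i['cy']-i['fy']*p[:,1]/-p[:,2]]
def cage2w(pose,P):
    P=np.atleast_2d(np.array(P,float)); return R.from_euler('z',pose[2]).apply(P)+[pose[0],pose[1],0]
def tri(obs,z=None):
    f=lambda p: np.concatenate([(proj(c,p)[0]-uv) for c,uv in obs])
    s=least_squares(f,[550,0,100]); return s.x, np.abs(s.fun).max()
E
python3 - <<'E'
from h import *
C=[('scene',(-10,-190,410),(254.9,190)),('scene',(-10,190,410),(461.7,163.9)),('scene',(290,-190,410),(272.7,354.3)),('scene',(290,190,410),(500.4,323.9)),('scene',(290,-190,0),(289,384.6)),
('side',(-10,-190,410),(249,125.4)),('side',(-10,190,410),(434.8,147.3)),('side',(290,-190,410),(198.7,218.3)),('side',(290,190,410),(434.3,250)),('side',(290,-190,0),(228,355.5)),('side',(290,190,0),(394.7,384))]
f=lambda p:np.concatenate([proj(c,cage2w(p,P))[0]-uv for c,P,uv in C])
s=least_squares(f,[450,0,0],loss='soft_l1'); p=s.x; print(p, f(p).round(1).reshape(-1,2).tolist())
np.save('cage.npy',p)
# gauge, fold, etc
for n,a,b in [('cap',(334,267),(310,256)),('fold',(352,253),(329,249)),('lead',(286,244),(275,232)),('jamb',(410,225),(388,248)),('nut',(298,295),(269,292)),('redcap',(260,142),(284,169))]:
    x,e=tri([('scene',a),('side',b)]); xc=R.from_euler('z',-p[2]).apply(x-[p[0],p[1],0])
    print(n,x.round(),xc.round(),round(e,1))
    
for q in (.2,.25,.3,.35,.4):
    print(q,proj('scene',cage2w(p,[[140*np.sin(q),140-140*np.cos(q),115],[0,140-280*np.cos(q),115]])).round(1).tolist())
E
```

```text
[ 5.46348033e+02  4.61419727e+01 -9.73444755e-02] [[-1.6, -2.8], [0.1, -2.5], [-1.3, 0.9], [2.6, -0.6], [-4.0, 0.2], [0.1, -2.2], [1.4, -2.0], [-2.4, 1.6], [2.0, 4.8], [-1.7, -0.8], [1.8, 1.3]]
cap [606.  -6. 118.] [ 65. -46. 118.] 0.8
fold [587.  39. 127.] [ 41.  -4. 127.] 0.3
lead [ 526. -100.  110.] [  -6. -147.  110.] 0.0
jamb [546. 186. 105.] [-14. 139. 105.] 1.2
nut [ 618. -101.  -13.] [  85. -140.  -13.] 2.3
redcap [ 252. -109.  105.] [-278. -183.  105.] 1.9
0.2 [[353.8, 248.6], [291.8, 244.9]]
0.25 [[354.9, 251.3], [293.2, 244.7]]
0.3 [[356.3, 254.0], [294.8, 244.5]]
0.35 [[357.7, 256.7], [296.8, 244.2]]
0.4 [[359.3, 259.3], [299.1, 244.0]]
```

```bash
cat > ov.py <<'E'
from h import *
import sys
def overlay(imgpath,c,p,q,out,crop,cap=None):
    im=cv2.imread(imgpath); x0,y0,w=crop; k=4
    im=cv2.resize(im[y0:y0+w,x0:x0+w],None,fx=k,fy=k,interpolation=cv2.INTER_CUBIC)
    def line(A,B,col):
        uv=((proj(c,cage2w(p,[A,B]))+.5-[x0,y0])*k); a,b=[tuple(int(v) for v in t) for t in uv]; cv2.line(im,a,b,col,1,cv2.LINE_AA)
    for x in (-10,290):
        line((x,-190,410),(x,190,410),(0,255,255))
        for y in (-190,190): line((x,y,0),(x,y,410),(0,255,255))
    for y in (-190,190): line((-10,y,410),(290,y,410),(0,255,255))
    F=lambda z:(140*np.sin(q),140-140*np.cos(q),z); L=lambda z:(0,140-280*np.cos(q),z); J=lambda z:(0,140,z)
    for z in (10,140):
        line(J(z),F(z),(255,0,255)); line(F(z),L(z),(255,0,255))
    for X in (J,F,L): line(X(10),X(140),(255,0,255))
    cv2.imwrite(out,cv2.resize(im,(600,600),interpolation=cv2.INTER_AREA))
E
python3 - <<'E'
from ov import *
p=np.load('cage.npy')
overlay('pics/scene0.png','scene',p,.3,'pics/o1.png',(240,130,280))
overlay('pics/side0.png','side',p,.3,'pics/o2.png',(180,110,280))
E
```

```text
(no output)
```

View pics/o1.png

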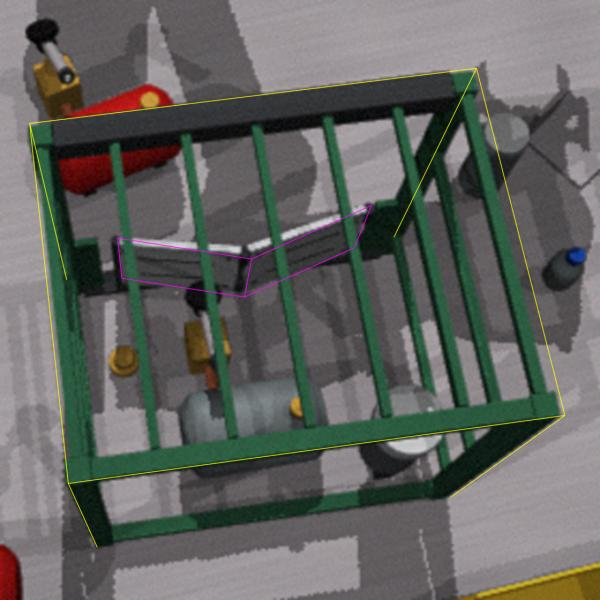

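View pics/o2.png

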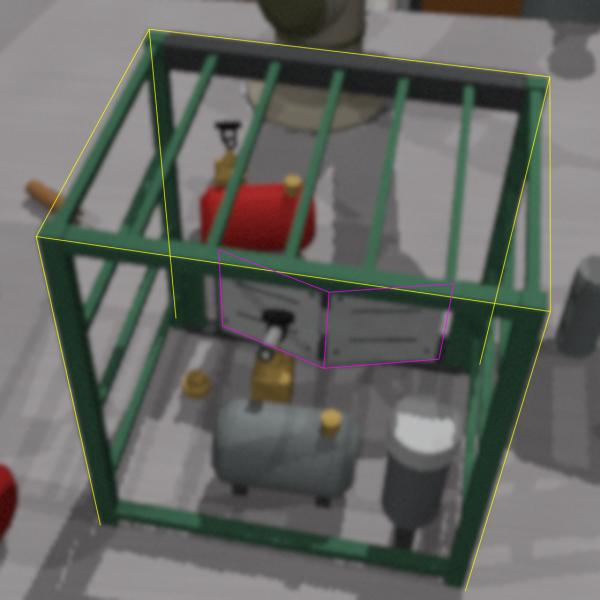

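Run:
```python
from ov import *
C=[('scene',(-10,-190,1),(254.9,190)),('scene',(-10,190,1),(461.7,163.9)),('scene',(290,-190,1),(272.7,354.3)),('scene',(290,190,1),(500.4,323.9)),('scene',(290,-190,0),(289,384.6)),
('side',(-10,-190,1),(249,125.4)),('side',(-10,190,1),(434.8,147.3)),('side',(290,-190,1),(198.7,218.3)),('side',(290,190,1),(434.3,250)),('side',(290,-190,0),(228,355.5)),('side',(290,190,0),(394.7,384))]
D=[('scene','f',(352,253)),('side','f',(329,249)),('scene','l',(286,244)),('side','l',(275,232)),('scene','j',(410,225)),('side','j',(388,248))]
def f(v):
    p,q,h,s=v[:3],v[3],v[4],v[5]
    r=[proj(c,cage2w(p,(140+(P[0]-140)*s,P[1]*s,P[2]*h)))[0]-uv for c,P,uv in C]
    pt={'f':(140*np.sin(q),140-140*np.cos(q),115),'l':(0,140-280*np.cos(q),115),'j':(0,140,115)}
    r+=[.7*(proj(c,cage2w(p,pt[k]))[0]-uv) for c,k,uv in D]
    return np.concatenate(r)
for fix in (0,1):
    g=(lambda v:f(v)) if not fix else (lambda v:f([*v[:4],410,1]))
    s=least_squares(g,[546,46,-.1,.3,410,1],loss='soft_l1'); print(s.x.round(3), s.cost, g(s.x).round(1).reshape(-1,2).tolist())
    if not fix:
        np.save('cage.npy',s.x[:3]); q=s.x[3]
p=np.load('cage.npy')
overlay('pics/scene0.png','scene',p,q,'pics/o1.png',(240,130,280))
overlay('pics/side0.png','side',p,q,'pics/o2.png',(180,110,280))
```

```text
[ 5.48567e+02  4.42050e+01 -9.20000e-02  1.87000e-01  4.12425e+02
  9.78000e-01] 21.72793516186296 [[-0.1, -0.2], [-2.2, -0.4], [1.0, 0.3], [0.1, -1.7], [-2.3, -0.0], [0.3, -1.4], [-1.4, -2.1], [-0.4, 0.9], [-0.6, 2.4], [-0.1, -0.5], [-0.2, 0.1], [0.7, -2.8], [1.5, -0.0], [3.4, 1.6], [2.2, 1.2], [0.5, 3.7], [0.8, 1.0]]
[ 5.45635e+02  4.44680e+01 -9.50000e-02  2.02000e-01  4.10000e+02
  1.00000e+00] 36.80466060314193 [[-2.6, -2.7], [-0.9, -2.8], [-2.0, 0.9], [1.8, -1.1], [-4.5, 0.2], [-0.7, -2.3], [0.5, -2.4], [-3.1, 1.5], [1.3, 4.3], [-2.2, -1.0], [1.3, 0.8], [0.7, -3.1], [1.7, -0.2], [3.6, 0.6], [2.6, 0.6], [0.3, 3.0], [0.8, 0.5]]
```

View pics/o1.png

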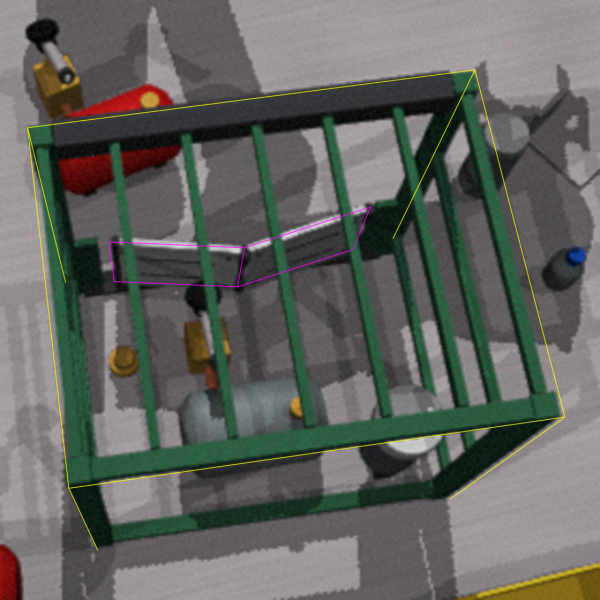

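View pics/o2.png

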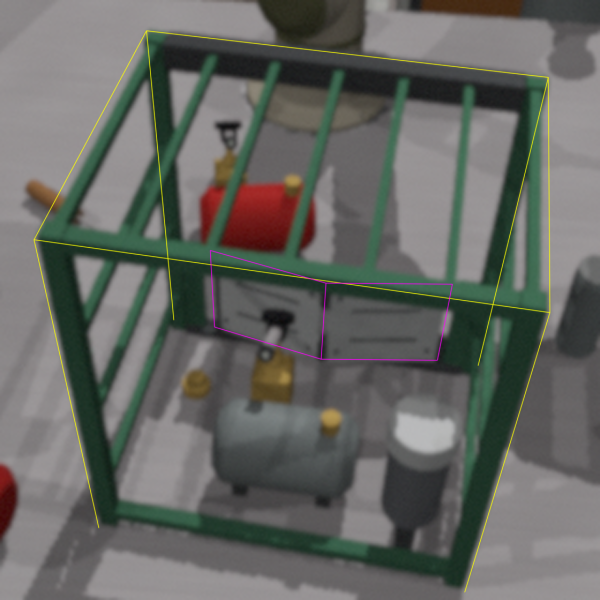

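Call:
{"op": "play_rows", "data": {
  "steps": [
    [[-0.034,0.042,-0.0066],[0,0,0]],
    [[-0.034,0.042,-0.0066],[0,0,0]],
    [[-0.034,0.042,-0.0066],[0,0,0]],
    [[-0.034,0.042,-0.0066],[0,0,0]],
    [[-0.034,0.042,-0.0066],[0,0,0]],
    [[-0.034,0.042,-0.0066],[0,0,0]],
    [[-0.034,0.042,-0.0066],[0,0,0]],
    [[-0.034,0.042,-0.0066],[0,0,0]],
    [[-0.034,0.042,-0.0066],[0,0,0]],
    [[-0.034,0.042,-0.0066],[0,0,0]],
    [[-0.034,0.042,-0.0066],[0,0,0]],
    [[-0.034,0.042,-0.0066],[0,0,0]],
    [[-0.034,0.042,-0.0066],[0,0,0]],
    [[-0.034,0.042,-0.0066],[0,0,0]]
  ],
  "grip": 1,
  "squeeze": 40
}}

```text
time_s: 2.45
eef_pos: [470.6, 42.3, 300.9]
ee_rot: [0.0, 0.796, 0.605, 0.0]
force: [-0.4, 0.7, 0.5]
grip_width: 0.0
```

Call:
{"op": "play_rows", "data": {
  "steps": [
    [[0,0,0],[0,0,0.188]],
    [[0,0,0],[0,0,0.188]],
    [[0,0,0],[0,0,0.188]],
    [[0,0,0],[0,0,0.188]],
    [[0,0,0],[0,0,0.188]],
    [[0,0,0],[0,0,0.188]],
    [[0,0,0],[0,0,0.188]],
    [[0,0,0],[0,0,0.188]],
    [[0,0,0],[0,0,0.188]],
    [[0,0,0],[0,0,0.188]],
    [[0,0,0],[0,0,0.188]],
    [[0,0,0],[0,0,0.188]],
    [[0,0,0],[0,0,0.188]],
    [[0,0,0],[0,0,0.188]],
    [[0,0,0],[0,0,0.188]],
    [[0,0,0],[0,0,0.188]],
    [[0,0,0],[0,0,0.188]],
    [[0,0,0],[0,0,0.188]],
    [[0,0,0],[0,0,0.188]],
    [[0,0,0],[0,0,0.188]]
  ]
}}

```text
time_s: 4.45
eef_pos: [469.9, 43.9, 300.6]
ee_rot: [0.0, -0.675, 0.738, -0.0]
force: [0.1, -0.2, -0.2]
grip_width: 0.001
```

```bash
cat >> h.py <<'E'
CG=np.array([548.,44.3,-0.093])
def w2c(x): return R.from_euler('z',-CG[2]).apply(np.asarray(x)-[CG[0],CG[1],0])
def st():
    s=ctrl.sense(); r=Rq(s['ee_rot'])
    print('t',round(s['time_s'],2),'tcp',s['eef_pos'].round(1),'cage',w2c(s['eef_pos']).round(1),'z',w2c(r.as_matrix()[:,2]+[CG[0],CG[1],0]).round(3),'x',w2c(r.as_matrix()[:,0]+[CG[0],CG[1],0]).round(3),'F',s['force'].round(1),'j',s['joints'].round(2),'g',round(s['grip_width'],2)); return s,r
def plan(target_c,n,tilt=None,yaw=0):
    """shift in tool axes (norm) per row from present to cage target; if tilt: rotvec per row"""
    s,r=st(); d=cage2w(CG,target_c)[0]-s['eef_pos']; print('shift/row',(r.inv().apply(d)/750/n).round(4),'mm',np.linalg.norm(d).round(1))
    if tilt is not None:
        t=np.radians(tilt); z=np.array([np.sin(t)*np.cos(yaw),np.sin(t)*np.sin(yaw),-np.cos(t)]); x=np.array([np.sin(yaw),-np.cos(yaw),0])
        M=R.from_euler('z',CG[2])*R.from_matrix(np.c_[x,np.cross(z,x),z])
        rv=(r.inv()*M).as_rotvec()/(np.pi/4); print('rot total',rv.round(4),'per row',(rv/n).round(4))
E
python3 - <<'E'
from h import *
plan((-80,0,200),6,45)
E
```

```text
t 4.45 tcp [469.9  43.9 300.6] cage [-77.8  -7.6 300.6] z [ 0. -0. -1.] x [ 0.005 -1.     0.   ] F [ 0.1 -0.2 -0.2] j [-0.16  0.15  1.52 -0.    1.47  1.5 ] g 0.0
shift/row [-0.0017  0.0005  0.0224] mm 100.9
rot total [1.     0.0023 0.0056] per row [0.1667 0.0004 0.0009]
```

Call:
{"op": "play_rows", "data": {
  "steps": [
    [[0,0,0.0],[0.178,0,0]],
    [[0,0,0.0],[0.178,0,0]],
    [[0,0,0.0],[0.178,0,0]],
    [[0,0,0.0],[0.178,0,0]],
    [[0,0,0.0],[0.178,0,0]],
    [[0,0,0],[0,0,0]]
  ]
}}

```text
time_s: 5.05
eef_pos: [467.7, 44.4, 298.8]
ee_rot: [0.232, -0.637, 0.691, -0.251]
force: [-0.3, 0.0, 0.5]
grip_width: -0.0
```

Run:
```python
from h import *
plan((-60,3,160),6,40)
im=snap('wrist','w1')
for t in ['fold_hinge','leading_edge','gauge_cap','jamb_hinge']:
    print(t,[(np.round(d['pixel']),round(d['p'],2)) for d in cams.tip_of('wrist',t)][:3])
print(cams.camera_info('wrist'))
```

```text
t 5.05 tcp [467.7  44.4 298.8] cage [-80.   -7.4 298.8] z [ 0.643  0.007 -0.766] x [ 0.011 -1.    -0.   ] F [-0.3  0.   0.5] j [-0.2  -0.2   2.03  0.13  0.63  1.38] g -0.0
shift/row [-0.0023  0.0164  0.0265] mm 140.7
rot total [0.0004 0.009  0.0102] per row [0.0001 0.0015 0.0017]
fold_hinge [(array([300., 240.]), 0.81)]
leading_edge [(array([436., 267.]), 0.85)]
gauge_cap [(array([352., 206.]), 0.84), (array([567., 139.]), 0.81)]
jamb_hinge [(array([169., 266.]), 0.9)]
{'fx': 371.64829954431775, 'fy': 371.64829954431775, 'cx': 310.63312828374967, 'cy': 237.27981478791978, 'xyz': array([437.57552592,  46.61985172, 458.92724251]), 'attitude': array([-0.66475339, -0.13378229,  0.14457892,  0.72062623])}
```

View pics/w1.png

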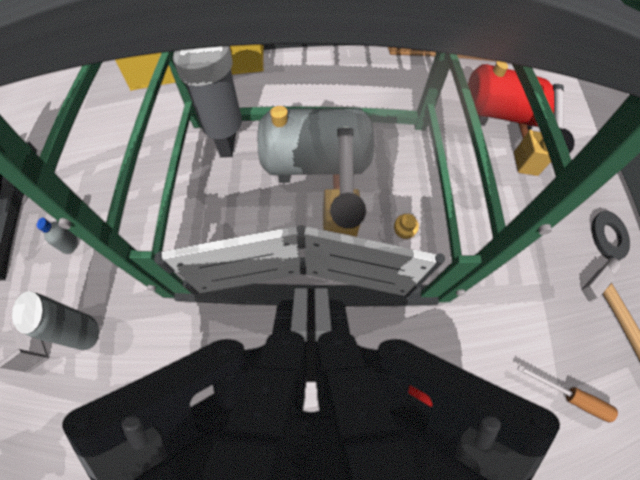

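```bash
cat >> h.py <<'E'
def wray(uv,i=None):
    i=i or cams.camera_info('wrist'); dx=uv[0]-i['cx']; dy=uv[1]-i['cy']; r=np.hypot(dx,dy); th=r/i['fx']
    v=np.array([np.sin(th)*dx/r,-np.sin(th)*dy/r,-np.cos(th)]); return np.array(i['xyz']),Rq(i['attitude']).apply(v)
def wz(uv,z,i=None):
    o,v=wray(uv,i); return o+v*(z-o[2])/v[2]
def tri3(uvw,a,b,i=None):
    o,v=wray(uvw,i)
    def f(p):
        d=p-o; d/=np.linalg.norm(d); return np.concatenate([(proj('scene',p)[0]-a),(proj('side',p)[0]-b),370*(d-v)])
    s=least_squares(f,[600,0,100]); return s.x,s.fun.round(1)
E
python3 - <<'E'
from h import *
for n,uv,z in [('fold',(300,240),115),('fold_top',(300,229),140),('lead',(436,267),115),('jamb',(169,266),115),('cap',(349,208),116),('cap',(349,208),112),('nut',(406,216),26)]:
    x=wz(uv,z); print(n,x.round(),w2c(x).round())
x,e=tri3((349,208),(334,267),(310,256)); print(x,w2c(x),e)
E
```

```text
fold [579.  46. 115.] [ 31.   5. 115.]
fold_top [580.  45. 140.] [ 32.   4. 140.]
lead [538. -88. 115.] [   3. -133.  115.]
jamb [561. 182. 115.] [  0. 138. 115.]
cap [610.  -7. 116.] [ 67. -45. 116.]
cap [612.  -8. 112.] [ 69. -46. 112.]
nut [639. -96.  26.] [ 103. -131.   26.]
[608.06671651  -6.37989181 120.48454185] [ 64.51358391 -44.88272893 120.48454185] [ 0.8 -0.1 -1.  -0.1 -0.1  0.1 -0. ]
```

Run:
```python
from h import *
plan((-40,4,124),6,40)
```

```text
t 5.3 tcp [470.8  43.7 301.3] cage [-76.8  -7.8 301.3] z [ 0.643  0.007 -0.766] x [ 0.011 -1.     0.   ] F [-0.2  0.2 -0.6] j [-0.2  -0.2   2.01  0.12  0.63  1.38] g -0.0
shift/row [-0.0025  0.019   0.0355] mm 181.5
rot total [-0.0001  0.0087  0.0105] per row [-0.      0.0015  0.0017]
```

Call:
{"op": "play_rows", "data": {
  "steps": [
    [[-0.0025,0.019,0.0355],[0,0,0]],
    [[-0.0025,0.019,0.0355],[0,0,0]],
    [[-0.0025,0.019,0.0355],[0,0,0]],
    [[-0.0025,0.019,0.0355],[0,0,0]],
    [[-0.0025,0.019,0.0355],[0,0,0]],
    [[-0.0025,0.019,0.0355],[0,0,0]],
    [[0,0,0],[0,0,0]],
    [[0,-0.0102,0.0086],[0,0,0]],
    [[0,-0.0102,0.0086],[0,0,0]],
    [[0,-0.0102,0.0086],[0,0,0]],
    [[0,-0.0102,0.0086],[0,0,0]],
    [[0,-0.0102,0.0086],[0,0,0]]
  ]
}}

```text
time_s: 6.5
eef_pos: [558.4, 48.5, 131.4]
ee_rot: [0.234, -0.637, 0.69, -0.252]
force: [-0.8, -0.4, -0.3]
grip_width: -0.001
```

Run:
```python
from h import *
st(); snap('wrist','w2'); snap('scene','s2')
for t in ['fold_hinge','leading_edge']:
    print(t,[(np.round(d['pixel']),round(d['p'],2),w2c(wz(d['pixel'],115)).round()) for d in cams.tip_of('wrist',t)][:3])
```

```text
t 6.5 tcp [558.4  48.5 131.4] cage [ 10.    5.2 131.4] z [ 0.645  0.011 -0.764] x [ 0.013 -1.    -0.003] F [-0.8 -0.4 -0.3] j [-0.14  0.27  2.05  0.33  0.13  1.2 ] g -0.0
fold_hinge [(array([317., 279.]), 0.6, array([ 27.,   3., 115.]))]
leading_edge [(array([562., 326.]), 0.97, array([  -3., -132.,  115.]))]
```

View pics/w2.png

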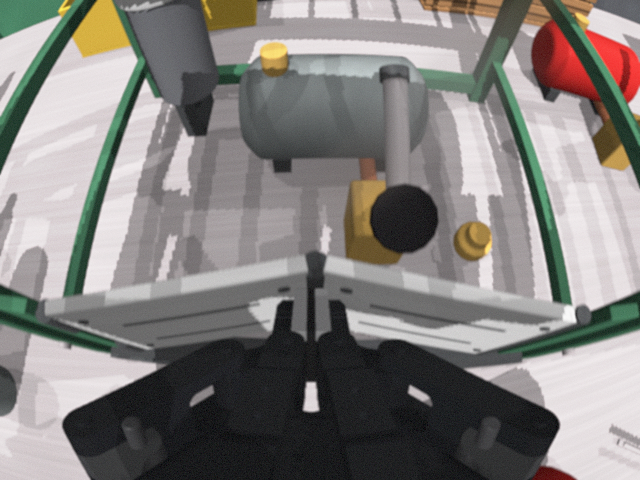

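View pics/s2.png

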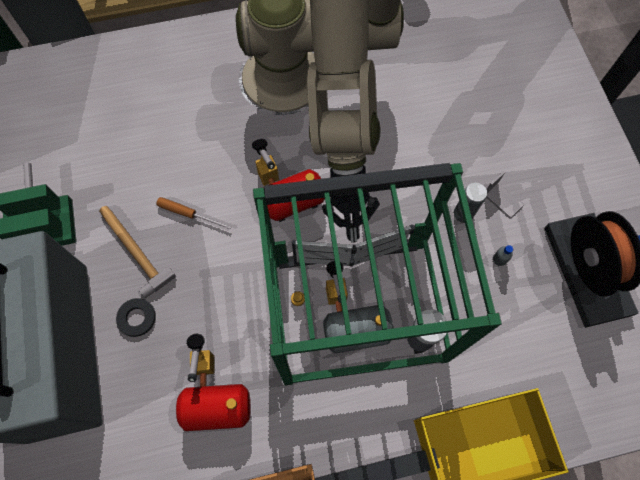

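Call:
{"op": "play_rows", "data": {
  "steps": [
    [[-0.0012,-0.005,0.0049],[0,0,0]],
    [[-0.0012,-0.005,0.0049],[0,0,0]],
    [[-0.0012,-0.005,0.0049],[0,0,0]],
    [[-0.0018,-0.005,0.0049],[0,0,0]],
    [[-0.0018,-0.005,0.0049],[0,0,0]],
    [[-0.0024,-0.005,0.0049],[0,0,0]],
    [[-0.0024,-0.005,0.0049],[0,0,0]],
    [[-0.0024,-0.005,0.0049],[0,0,0]]
  ]
}}

```text
time_s: 7.5
eef_pos: [600.0, 56.4, 126.4]
ee_rot: [0.234, -0.637, 0.69, -0.251]
force: [-5.5, 4.2, 2.9]
grip_width: 0.003
```

```bash
cat > look.py <<'E'
from h import *
import sys
n=sys.argv[1]
st(); snap('wrist','w'+n)
for t in ['fold_hinge','leading_edge']:
    print(t,[(np.round(d['pixel']),round(d['p'],2),w2c(wz(d['pixel'],115)).round()) for d in cams.tip_of('wrist',t)][:3])
E
python3 look.py 3
```

```text
t 7.5 tcp [600.   56.4 126.4] cage [ 50.7  16.9 126.4] z [ 0.644  0.011 -0.765] x [ 0.014 -1.    -0.003] F [-5.5  4.2  2.9] j [-0.11  0.35  1.93  0.14  0.15  1.41] g 0.0
fold_hinge [(array([312., 282.]), 0.92, array([ 66.,  17., 115.]))]
leading_edge [(array([552., 403.]), 0.72, array([  -1., -106.,  115.]))]
```

View pics/w3.png

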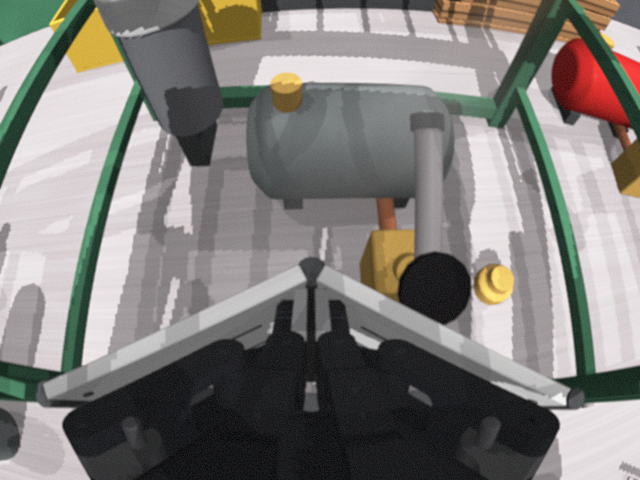

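Call:
{"op": "play_rows", "data": {
  "steps": [
    [[-0.0029,-0.0041,0.003],[0,0,0]],
    [[-0.0029,-0.0041,0.003],[0,0,0]],
    [[-0.0029,-0.0041,0.003],[0,0,0]],
    [[-0.0029,-0.0041,0.003],[0,0,0]],
    [[-0.0029,-0.0041,0.003],[0,0,0]],
    [[-0.0029,-0.0041,0.003],[0,0,0]]
  ]
}}

```text
time_s: 8.25
eef_pos: [622.0, 68.5, 126.4]
ee_rot: [0.232, -0.638, 0.691, -0.249]
force: [-13.3, 9.1, -1.0]
grip_width: 0.0
```

```bash
python3 look.py 4
```

```text
t 8.25 tcp [622.   68.5 126.4] cage [ 71.4  31.  126.4] z [ 0.64   0.012 -0.768] x [ 0.014 -1.    -0.003] F [-13.3   9.1  -1. ] j [-0.08  0.4   1.86  0.01  0.18  1.56] g 0.0
fold_hinge []
leading_edge []
```

View pics/w4.png

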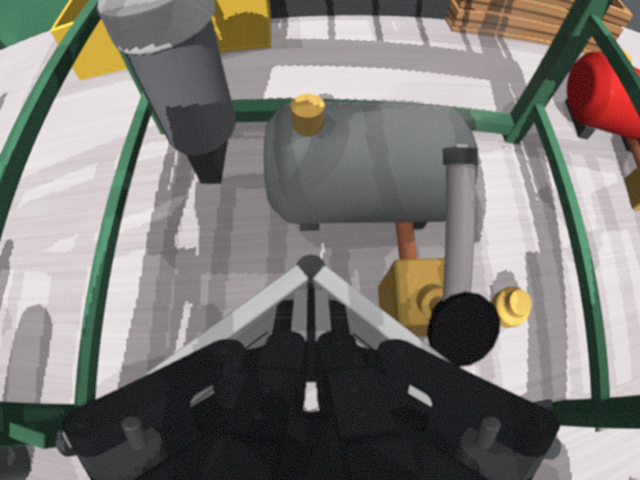

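Call:
{"op": "play_rows", "data": {
  "steps": [
    [[0,0,-0.0133],[0,0,0]],
    [[0,0,-0.02],[0,0,0]],
    [[0,0,-0.04],[0,0,0]],
    [[0,0,-0.06],[0,0,0]],
    [[0.045,0,0],[0,0,0]],
    [[0.045,0,0],[0,0,0]],
    [[0.045,0,0],[-0.078,0,0]],
    [[0.051,0,0],[-0.078,0,0]],
    [[0,0,0],[0,0,0]]
  ]
}}

```text
time_s: 9.3
eef_pos: [549.7, -70.3, 206.5]
ee_rot: [0.194, -0.648, 0.706, -0.211]
force: [0.4, -0.3, -0.4]
grip_width: -0.0
```

```bash
sed -i 's/^st();/plan((5,-112,128),5,33);/' look.py; python3 look.py 5
```

```text
t 9.3 tcp [549.7 -70.3 206.5] cage [  12.3 -113.9  206.5] z [ 0.549  0.005 -0.836] x [ 0.008 -1.    -0.   ] F [ 0.4 -0.3 -0.4] j [-0.43  0.14  1.9   0.35  0.57  0.99] g -0.0
shift/row [-0.0005  0.0131  0.0164] mm 78.9
rot total [-0.0068  0.0058  0.0083] per row [-0.0014  0.0012  0.0017]
fold_hinge [(array([127., 215.]), 0.91, array([ 84.,  35., 115.]))]
leading_edge [(array([255., 340.]), 0.77, array([ -4., -72., 115.]))]
```

View pics/w5.png

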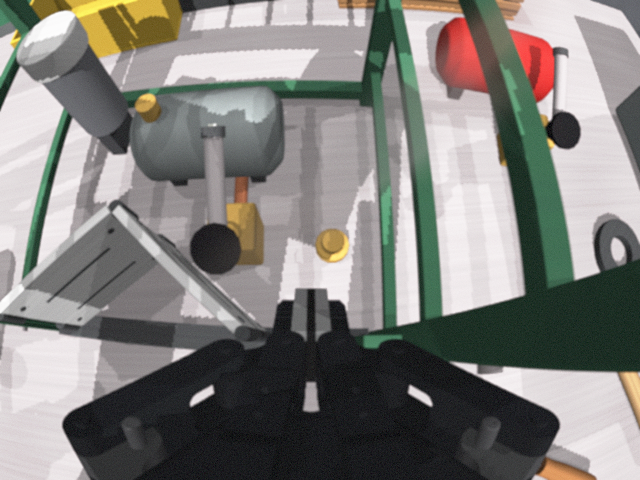

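Call:
{"op": "play_rows", "data": {
  "steps": [
    [[-0.0021,0.0137,0.0161],[0,0,0]],
    [[-0.0021,0.0137,0.0161],[0,0,0]],
    [[-0.0021,0.0137,0.0161],[0,0,0]],
    [[-0.0021,0.0137,0.0161],[0,0,0]],
    [[-0.0021,0.0137,0.0161],[0,0,0]],
    [[0,0,0],[0,0,0]],
    [[-0.0107,0,0],[0,0,0]],
    [[-0.0107,0,0],[0,0,0]],
    [[-0.0107,0,0],[0,0,0]],
    [[-0.0107,0,0],[0,0,0]],
    [[-0.0107,0,0],[0,0,0]]
  ]
}}

```text
time_s: 10.55
eef_pos: [542.5, -15.9, 126.8]
ee_rot: [0.195, -0.65, 0.704, -0.209]
force: [-0.9, -2.1, -0.0]
grip_width: -0.004
```

```bash
sed -i 's/^plan((5,-112,128),5,33);/plan((2,30,128),10,33);/' look.py; python3 look.py 6
```

```text
t 10.55 tcp [542.5 -15.9 126.8] cage [ 1.000e-01 -6.050e+01  1.268e+02] z [ 0.547  0.01  -0.837] x [ 0.014 -1.    -0.002] F [-0.9 -2.1 -0. ] j [-0.31  0.25  2.02  0.4   0.33  1.  ] g -0.0
shift/row [-0.0121 -0.0004  0.0001] mm 90.5
rot total [-0.0044  0.0122  0.0134] per row [-0.0004  0.0012  0.0013]
fold_hinge [(array([137., 127.]), 0.75, array([101.,  45., 115.]))]
leading_edge [(array([289., 311.]), 0.68, array([ -1., -50., 115.]))]
```

View pics/w6.png

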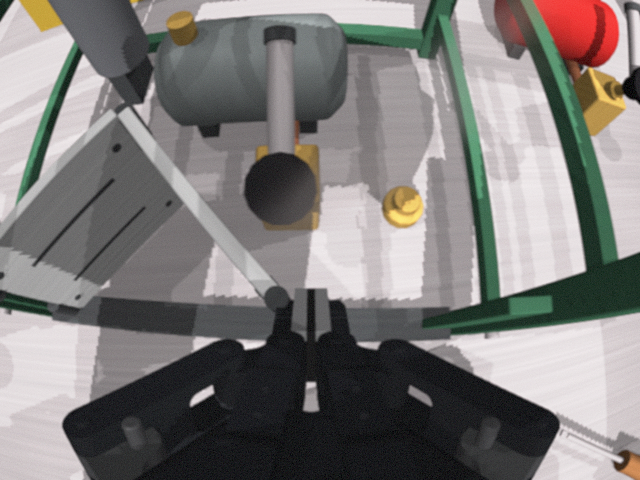

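Call:
{"op": "play_rows", "data": {
  "steps": [
    [[-0.0133,-0.0003,0.0002],[0,0,0]],
    [[-0.0133,-0.0003,0.0002],[0,0,0]],
    [[-0.0133,-0.0003,0.0002],[0,0,0]],
    [[-0.0133,-0.0003,0.0002],[0,0,0]],
    [[-0.0133,-0.0003,0.0002],[0,0,0]],
    [[-0.0133,-0.0003,0.0002],[0,0,0]],
    [[-0.0133,-0.0003,0.0002],[0,0,0]],
    [[-0.0107,0,0],[0,0,0]],
    [[0,0,0],[0,0,0]]
  ]
}}

```text
time_s: 11.6
eef_pos: [550.3, 61.3, 126.3]
ee_rot: [0.194, -0.65, 0.704, -0.208]
force: [-0.4, -0.0, 0.1]
grip_width: 0.003
```

```bash
python3 look.py 7
```

```text
t 11.6 tcp [550.3  61.3 126.3] cage [  0.7  17.1 126.3] z [ 0.546  0.01  -0.837] x [ 0.014 -1.    -0.003] F [-0.4 -0.   0.1] j [-0.11  0.28  1.99  0.07  0.3   1.48] g 0.0
shift/row [-0.0017 -0.0003 -0.0001] mm 13.0
rot total [-0.0028  0.0129  0.0135] per row [-0.0003  0.0013  0.0013]
fold_hinge [(array([199.,  91.]), 0.57, array([125.,  85., 115.]))]
leading_edge [(array([284., 313.]), 0.91, array([ -1.,  29., 115.]))]
```

View pics/w7.png

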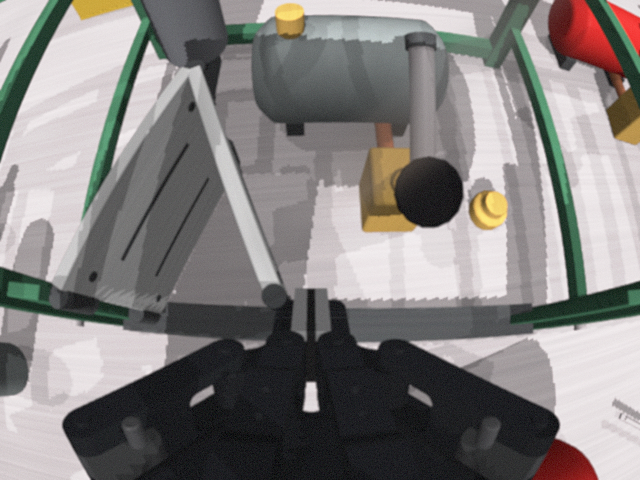

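Call:
{"op": "play_rows", "data": {
  "steps": [
    [[-0.0075,0,0],[0,0,0]],
    [[-0.0075,0,0],[0,0,0]],
    [[-0.0075,0,0],[0,0,0]],
    [[0,0,0],[0,0,0]]
  ]
}}

```text
time_s: 12.15
eef_pos: [551.5, 77.5, 126.0]
ee_rot: [0.194, -0.65, 0.705, -0.208]
force: [0.6, 0.4, -1.1]
grip_width: -0.001
```

```bash
python3 look.py 8
```

```text
t 12.15 tcp [551.5  77.5 126. ] cage [  0.4  33.4 126. ] z [ 0.546  0.01  -0.838] x [ 0.013 -1.    -0.003] F [ 0.6  0.4 -1.1] j [-0.07  0.28  1.97 -0.01  0.3   1.59] g -0.0
shift/row [ 0.0005 -0.0003 -0.0001] mm 4.3
rot total [-0.002   0.0124  0.0124] per row [-0.0002  0.0012  0.0012]
fold_hinge [(array([218.,  84.]), 0.79, array([129.,  90., 115.])), (array([350., 322.]), 0.36, array([ -5.,  15., 115.]))]
leading_edge [(array([286., 312.]), 0.81, array([ -1.,  45., 115.])), (array([216.,  85.]), 0.53, array([128.,  91., 115.]))]
```

Call:
{"op": "play_rows", "data": {
  "steps": [
    [[0.02,0,0],[0,0,0]],
    [[0.01,0,-0.04],[0.067,0,0]],
    [[0.01,0,-0.04],[0,0,0]],
    [[0.03,0,0],[0,0,0]],
    [[0.034,0,0],[0,0,0]],
    [[0,0,0],[0,0,0]]
  ]
}}

```text
time_s: 12.9
eef_pos: [511.4, -0.0, 175.7]
ee_rot: [0.211, -0.643, 0.7, -0.228]
force: [-1.3, 0.9, -0.5]
grip_width: 0.005
```

Run:
```python
from h import *
plan((42,-45,158),4,36)
i=cams.camera_info('wrist'); snap('wrist','w9'); snap('side','sd9'); snap('scene','sc9')
for c in('wrist','side','scene'): print(c,[(np.round(d['pixel'],1),round(d['p'],2)) for d in cams.tip_of(c,'gauge_cap')][:3])
import pickle; pickle.dump(i,open('i9.pkl','wb'))
```

```text
t 12.9 tcp [511.4  -0.  175.7] cage [-32.3 -47.6 175.7] z [ 0.59   0.008 -0.807] x [ 0.01  -1.    -0.002] F [-1.3  0.9 -0.5] j [-0.29  0.08  2.09  0.36  0.37  1.07] g 0.0
shift/row [-0.0006 -0.0165  0.0194] mm 76.4
rot total [-0.0042  0.0101  0.0086] per row [-0.001   0.0025  0.0022]
wrist [(array([611.9,  97.1]), 0.94), (array([309.5, 178.9]), 0.65)]
side [(array([161.9, 276.6]), 0.88), (array([284.7, 164.7]), 0.66), (array([310. , 257.3]), 0.48)]
scene [(array([193.6, 340.1]), 0.83), (array([261.5, 145.4]), 0.64), (array([332.4, 266.7]), 0.5)]
```

View pics/w9.png

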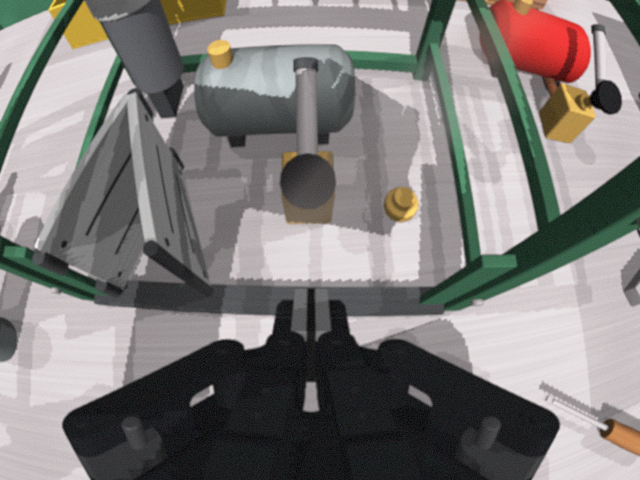

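View pics/sd9.png

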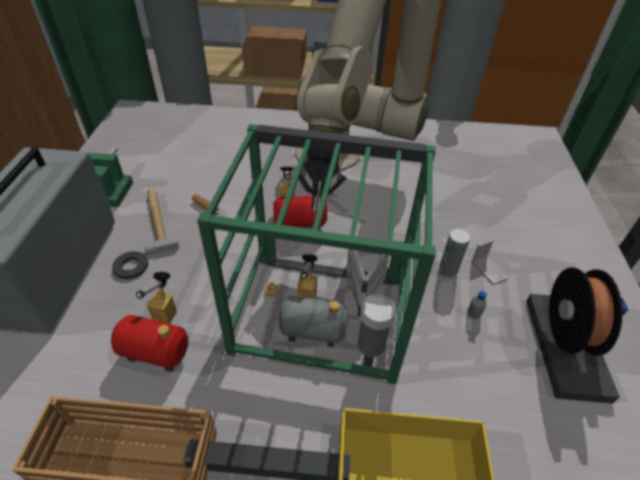

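Run:
```python
from h import *
import pickle; i=pickle.load(open('i9.pkl','rb'))
x,e=tri3((308.5,180),(333,266.9),(310,256.6),i); c=w2c(x); print('cap',c.round(1),e)
o,v=wray((306,66),i)
def f(u):
    L,psi=u; p=c+L*np.array([np.cos(psi)*.866,np.sin(psi)*.866,.5]); d=cage2w(CG,p)[0]-o; return 370*(d/np.linalg.norm(d)-v)
s=least_squares(f,[80,0]);print(s.x,s.fun.round(1))
```

```text
cap [ 61.2 -44.7 113.9] [ 1.6 -0.5 -0.7  0.2 -0.  -0.3 -0. ]
[7.82968174e+01 3.80333107e-02] [-0. -0. -0.]
```

Call:
{"op": "play_rows", "data": {
  "steps": [
    [[-0.0006,-0.0165,0.0194],[0,0,0]],
    [[-0.0006,-0.0165,0.0194],[0,0,0]],
    [[-0.0006,-0.0165,0.0194],[0,0,0]],
    [[-0.0006,-0.0165,0.0194],[0,0,0]],
    [[0,0,0],[0,0,0]],
    [[0,0.0014,0.0133],[0,0,0]],
    [[0,0.0014,0.0133],[0,0,0]],
    [[0,0.0014,0.0133],[0,0,0]],
    [[0,0,0],[0,0,0]]
  ]
}}

```text
time_s: 14.1
eef_pos: [600.2, -2.7, 129.6]
ee_rot: [0.211, -0.645, 0.699, -0.226]
force: [-0.8, -0.9, 0.4]
grip_width: -0.002
```

Run:
```python
from h import *
plan((63,-45,116),4,36)
snap('wrist','w10'); im=snap('side','sd10'); a=im[190:310,240:400,::-1]; cv2.imwrite('pics/sd10z.png',cv2.resize(a,(800,600),interpolation=3))
```

```text
t 14.1 tcp [600.2  -2.7 129.6] cage [ 56.4 -42.  129.6] z [ 0.587  0.01  -0.809] x [ 0.013 -1.    -0.003] F [-0.8 -0.9  0.4] j [-0.24  0.35  1.9   0.34  0.29  1.11] g -0.0
shift/row [0.001  0.0009 0.005 ] mm 15.4
rot total [0.0007 0.0133 0.0112] per row [0.0002 0.0033 0.0028]
```

View pics/w10.png

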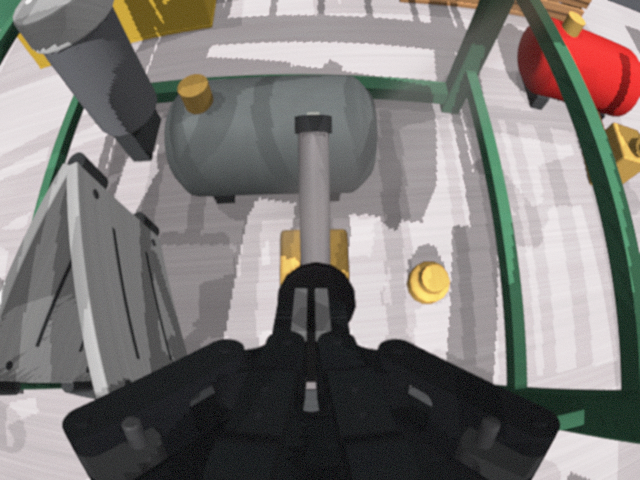

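View pics/sd10z.png

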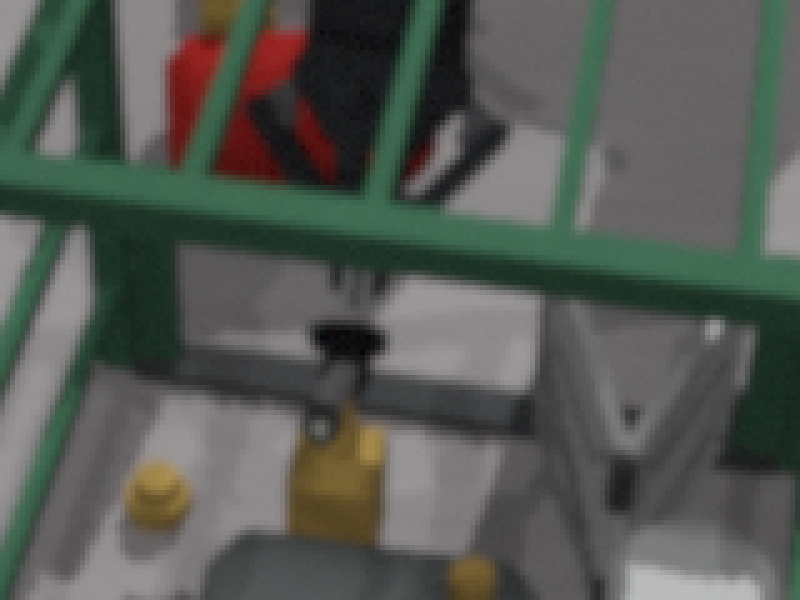

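Call:
{"op": "play_rows", "data": {
  "steps": [
    [[0.001,0,0.0033],[0,0,0]],
    [[0.001,0,0.0033],[0,0,0]],
    [[0.001,0.0002,0.0033],[0,0,0]],
    [[0.001,0.0003,0.0033],[0,0,0]],
    [[0,0,0],[0,0,0]]
  ]
}}

```text
time_s: 14.7
eef_pos: [605.8, -6.4, 122.7]
ee_rot: [0.211, -0.645, 0.699, -0.227]
force: [0.6, 0.2, 0.3]
grip_width: -0.001
```

Call:
{"op": "play_rows", "data": {
  "steps": [
    [[0,0.0003,0.0027],[0,0,0]],
    [[0,0.0003,0.0027],[0,0,0]],
    [[0,0,0],[0,0,0]]
  ]
}}

```text
time_s: 15.0
eef_pos: [608.0, -6.4, 119.4]
ee_rot: [0.211, -0.645, 0.699, -0.227]
force: [-0.1, -0.1, -0.2]
grip_width: -0.005
```

Call:
{"op": "play_rows", "data": {
  "steps": [
    [[0,0.0003,0.0027],[0,0,0]],
    [[0,0.0003,0.0027],[0,0,0]],
    [[0,0,0],[0,0,0]]
  ]
}}

```text
time_s: 15.3
eef_pos: [610.0, -6.5, 115.9]
ee_rot: [0.211, -0.645, 0.699, -0.227]
force: [-1.4, -0.1, 2.7]
grip_width: -0.004
```

Call:
{"op": "play_rows", "data": {
  "steps": [
    [[0,0.0003,0.0027],[0,0,0]],
    [[0,0.0003,0.0027],[0,0,0]],
    [[0,0,0],[0,0,0]]
  ]
}}

```text
time_s: 15.6
eef_pos: [612.0, -6.6, 112.3]
ee_rot: [0.211, -0.645, 0.699, -0.227]
force: [-2.5, 0.0, 4.6]
grip_width: -0.004
```

Call:
{"op": "play_rows", "data": {
  "steps": [
    [[0,0.0003,0.0027],[0,0,0]],
    [[0,0.0003,0.0027],[0,0,0]],
    [[0,0.0002,0.002],[0,0,0]],
    [[0,0,0],[0,0,0]]
  ]
}}

```text
time_s: 16.0
eef_pos: [614.8, -6.8, 107.5]
ee_rot: [0.211, -0.645, 0.699, -0.227]
force: [-2.9, 1.3, 5.3]
grip_width: 0.005
```

Run:
```python
from h import *
st()
snap('wrist','w11'); im=snap('side','sd11'); a=im[190:310,240:400,::-1]; cv2.imwrite('pics/sd11z.png',cv2.resize(a,(800,600),interpolation=3))
for k in range(6): print(ctrl.sense()['force'].round(1))
```

```text
t 16.0 tcp [614.8  -6.8 107.5] cage [ 71.3 -44.7 107.5] z [ 0.589  0.01  -0.808] x [ 0.013 -1.    -0.003] F [-2.9  1.3  5.3] j [-0.24  0.41  1.87  0.4   0.25  1.05] g 0.0
[-4.7  1.   4.9]
[-4.7  1.   4.9]
[-4.7  1.   4.9]
[-4.7  1.   4.9]
[-4.7  1.   4.9]
[-4.7  1.   4.9]
```

View pics/w11.png

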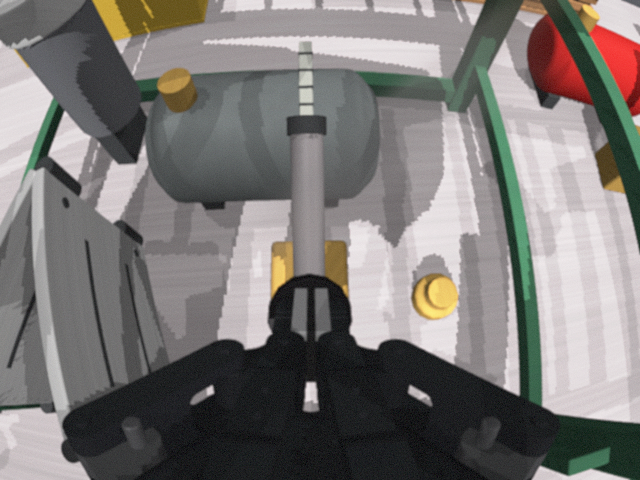

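View pics/sd11z.png

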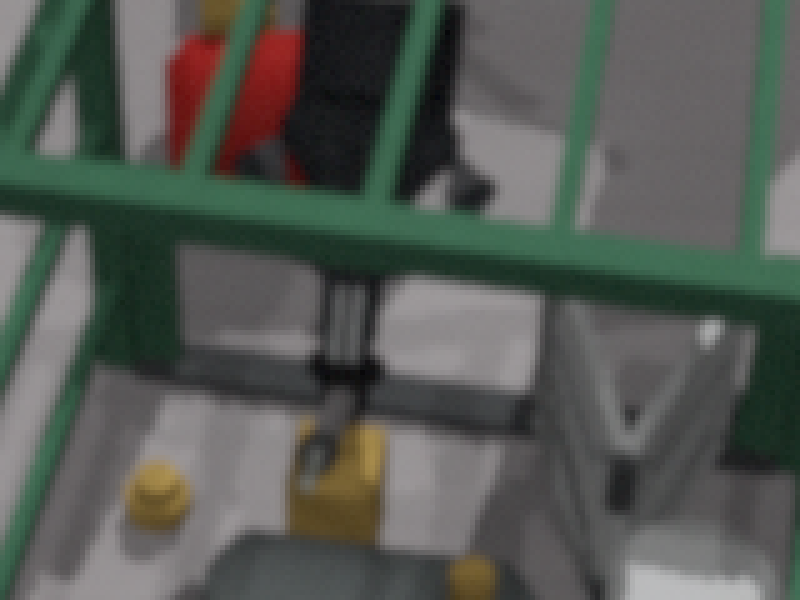

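Call:
{"op": "play_rows", "data": {
  "steps": [
    [[0,0.0001,0.0012],[0,0,0]],
    [[0,0,0],[0,0,0]],
    [[0,0,0],[0,0,0]],
    [[0,0,0],[0,0,0]],
    [[0,0,0],[0,0,0]],
    [[0,0,0],[0,0,0]],
    [[0,0,0],[0,0,0]],
    [[0,0,0],[0,0,0]],
    [[0,0,0],[0,0,0]],
    [[0,0,0],[0,0,0]],
    [[0,0,0],[0,0,0]],
    [[0,0,0],[0,0,0]],
    [[0,0,0],[0,0,0]],
    [[0,0,0],[0,0,0]],
    [[0,0,0],[0,0,0]],
    [[0,0,0],[0,0,0]],
    [[0,0,0],[0,0,0]]
  ]
}}

```text
time_s: 17.8
eef_pos: [615.2, -6.9, 106.9]
ee_rot: [0.211, -0.645, 0.699, -0.227]
force: [-4.2, 0.5, 4.3]
grip_width: -0.001
```

Run:
```python
from h import *
st(); i=cams.camera_info('wrist'); im=snap('wrist','w12'); a=im[20:160,220:400,::-1]; cv2.imwrite('pics/w12z.png',cv2.resize(a,None,fx=4,fy=4,interpolation=3))
c=np.array([63+7,-45,116-12.])
# barrel length: marks -> position along axis
for uv in [(306,42),(306,117)]:
    o,v=wray(uv,i)
    def f(u):
        L,psi=u; p=c+L*np.array([np.cos(psi)*.866,np.sin(psi)*.866,.5]); d=cage2w(CG,p)[0]-o; return 370*(d/np.linalg.norm(d)-v)
    print(least_squares(f,[80,0]).x)
```

```text
t 17.8 tcp [615.2  -6.9 106.9] cage [ 71.6 -44.7 106.9] z [ 0.589  0.01  -0.808] x [ 0.013 -1.    -0.003] F [-4.2  0.5  4.3] j [-0.24  0.41  1.87  0.41  0.25  1.05] g -0.0
[1.14961071e+02 3.79544153e-02]
[8.26921891e+01 4.71632433e-02]
```

View pics/w12z.png

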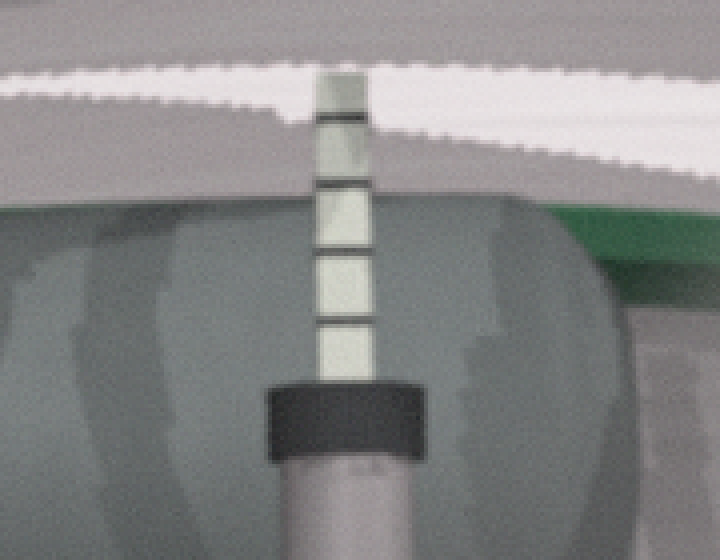

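Call:
{"op": "play_rows", "data": {
  "steps": [
    [[0,-0.0004,-0.004],[0,0,0]],
    [[0,-0.0004,-0.004],[0,0,0]],
    [[0,-0.0004,-0.004],[0,0,0]],
    [[0,-0.0004,-0.004],[0,0,0]],
    [[0,-0.0004,-0.004],[0,0,0]],
    [[0,-0.0004,-0.004],[0,0,0]],
    [[0,-0.001,-0.01],[0,0,0]],
    [[0,-0.001,-0.01],[0,0,0]],
    [[0,-0.002,-0.02],[0,0,0]],
    [[0,0.02,-0.03],[0,0,0]],
    [[0,0.03,-0.03],[0,0,0]],
    [[0,0.03,-0.03],[0,0,0]],
    [[0,0,0],[0,0,0]]
  ]
}}

```text
time_s: 19.15
eef_pos: [500.2, 2.5, 168.0]
ee_rot: [0.211, -0.645, 0.699, -0.227]
force: [0.0, 0.3, -0.3]
grip_width: -0.002
```

Run:
```python
from h import *
st(); snap('wrist','w13')
for t in ['fold_hinge','leading_edge','gauge_cap']:
    print(t,[(np.round(d['pixel']),round(d['p'],2),w2c(wz(d['pixel'],115)).round()) for d in cams.tip_of('wrist',t)][:3])
plan((-120,-30,260),3)
```

```text
t 19.15 tcp [500.2   2.5 168. ] cage [-43.7 -46.  168. ] z [ 0.589  0.01  -0.808] x [ 0.014 -1.    -0.003] F [ 0.   0.3 -0.3] j [-0.3   0.07  2.13  0.39  0.35  1.03] g -0.0
fold_hinge [(array([143.,  91.]), 0.7, array([133.,  93., 115.]))]
leading_edge [(array([170., 245.]), 0.92, array([  3.,  43., 115.]))]
gauge_cap [(array([314., 158.]), 0.95, array([ 65., -46., 115.])), (array([612.,  86.]), 0.65, array([ 183., -361.,  115.]))]
t 19.35 tcp [503.5   1.6 167.9] cage [-40.3 -46.6 167.9] z [ 0.59   0.01  -0.807] x [ 0.013 -1.    -0.003] F [-0.4  0.8  0.3] j [-0.3   0.08  2.12  0.39  0.35  1.03] g 0.0
shift/row [-0.008   0.0044 -0.0539] mm 122.9
```

View pics/w13.png

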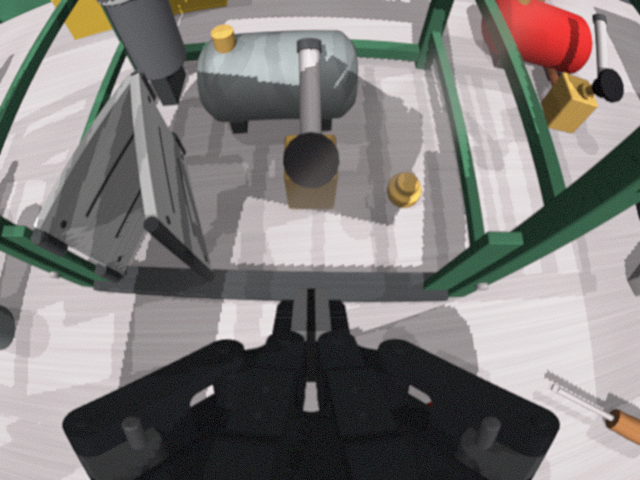

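Call:
{"op": "play_rows", "data": {
  "steps": [
    [[-0.008,0.006,-0.054],[0,0,0]],
    [[-0.008,0.006,-0.054],[0,0,0]],
    [[-0.008,0.006,-0.054],[0,0,0]],
    [[0,0,-0.04],[0,0,0]],
    [[0,0,0],[0,0,0]],
    [[0,0,0],[0,0,0]]
  ]
}}

```text
time_s: 19.95
eef_pos: [404.9, 27.3, 282.3]
ee_rot: [0.211, -0.645, 0.699, -0.227]
force: [-0.5, -0.2, 0.1]
grip_width: -0.002
```

Run:
```python
from h import *
st(); snap('scene','sc14'); snap('side','sd14')
```

```text
t 19.95 tcp [404.9  27.3 282.3] cage [-140.9  -30.3  282.3] z [ 0.59   0.01  -0.807] x [ 0.013 -1.    -0.003] F [-0.5 -0.2  0.1] j [-0.32 -0.35  2.14  0.21  0.74  1.22] g -0.0
```

View pics/sc14.png

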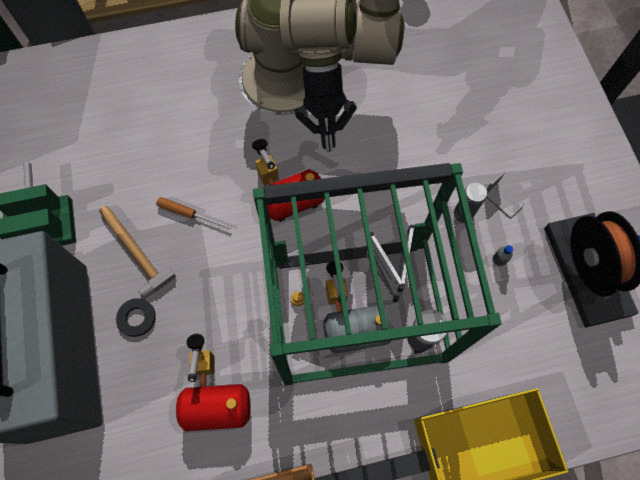

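View pics/sd14.png

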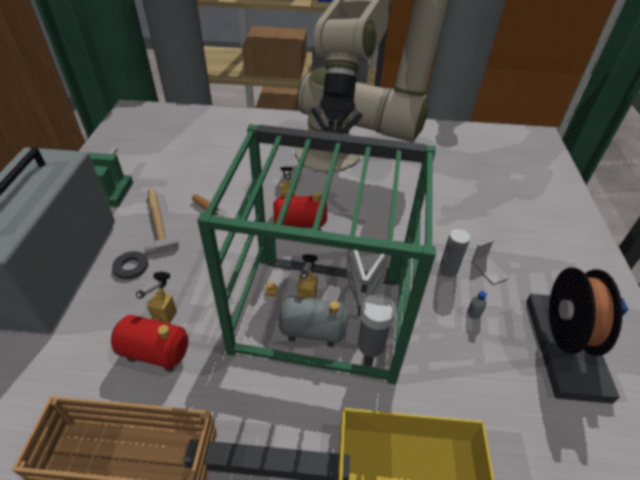

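```bash
python3 -c "
from rig import ctrl
print(ctrl.finish_job())"
```

```text
the job is handed in; nothing more can be done
None
```

I folded the door right back, pressed and read the gauge, and took the arm away. I handed the job in at about 20 s of the 64 s allowed; the hand-in gives no verdict.

- **Door:** I pushed it in at the fold hinge, with force peaking at about 16 N as the V narrowed. I then drew back and pushed the leading edge along the track. Afterwards the wrist camera put the leading edge at cage y ≈ 43–45 mm and the fold at about (133, 93), so q ≈ 1.22 (1.1 needed).
- **Gauge:** I pressed the black cap on the grey receiver along the stem with about 6 N, and held it for about 1.8 s. The rod measured about 32–33 mm out by two rough estimates (25 needed).
- **After release:** the cap was back at cage (65, −46, 115), its starting place to within a few mm, and no rod showed.
- **Other things:** in the last scene and side pictures I saw no change in the nut, can, bottle, bracket, flange, hammer, scraper or red look-alikes. The arm stood clear, and the force on it was about zero.

Two checks were less tidy. The outer corners of the cage fitted only to about 3–5 px with the sizes given, so I relied on the wrist camera, whose door and cap points agreed to a few mm. On the first approach the tool stopped 7 mm too high, with joint 5 near its range limit; this did no harm.

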